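Slide the spacer along the rail into the hooked corner

TASK

Seat the turned spacer ring in the locating jig for tacking: with a fingertip, push it straight back against the jig's rail about where it lies, then slide it along, keeping it against the rail, into the corner behind the hooked end stop, until it is fully home against both rail and stop. Only push it flat on the plate, never lift or tip it, and leave the flange nut, the tall bush and everything else where they are.

Things in the scene. Friction and masses are not known exactly. Their poses are not given: they have to be found in the camera images.
- spacer: Low bright turned steel ring lying flat on the jig plate, 42 mm outside diameter, 16 mm high, about 0.12 kg. Origin at the centre of its underside, z up. It slides freely on the plate; it may also turn about z, which does not matter.
- jig: Fixed plate 170 (x) x 290 (y) mm, 8 mm thick, flat on the table. Origin at the centre of its underside; plate top at z = +8 mm. +x points away from the robot, turned at most 0.3 rad. A rail stands on it along the far side; the spacer touches the rail when its centre is at x = +24 mm. The spacer starts on the open middle of the plate, 35 to 70 mm short of touching.
- rail (a point): Middle of the foot of the rail's near face: at x = +45 mm, y = 0, z = +8 mm in the jig's frame. The rail is a straight steel bar along the jig's y, 290 mm long, 25 mm thick (behind the face), standing 14 mm high on the plate.
- hook_stop: Fixed steel end stop with a lip, T-shaped from above, 14 mm high, at the left or right end of the rail (varies). Origin on the plate top, at x = +24, y = +111 or -111 mm in the jig's frame; axes parallel to the jig's. Stem 20 mm thick (stop faces at y = +-10 mm), from the rail to x = -38 mm. Spacer home: its centre at x = 0 and y = 31 mm toward the jig's middle (so y = -31 or +31 mm).
- lip (a point): Middle of the top of the hooked stop's lip, at x = -32 mm, z = +14 mm in the stop's frame. The lip covers x = -26 to -38 mm and y = -30 to +30 mm, so it reaches 20 mm past each stop face. With the rail it forms a corner pocket 47 mm wide and 20 mm deep, open toward the middle of the rail; half of the seated spacer stands out of it.
- plain_stop: Fixed end stop without a lip, at the other end of the rail: a straight steel bar 20 mm thick in y, from x = -38 to +21 mm, 14 mm high. Origin and axes as for the hooked stop. Not the target.
- flange_nut: Bystander, loose: dark flanged nut standing on the front part of the plate, flange 46 mm across, 22 mm high. Origin at the centre of its underside.
- tube_bush: Bystander, loose: brown tall turned bush standing on the front part of the plate, 53 mm across, 48 mm high. Origin at the centre of its underside.
- gas_nozzle: Bystander, loose: small brass tube, 25 mm across, 56 mm high, on the table at the right of the plate. Origin at the centre of its underside.
- nut_0: Bystander, loose: loose hex nut, 22 mm, on the table at the right. Origin at the centre of its underside.
- ear_plate: Bystander, loose: flat brown ear plate 50x55x8 mm, on the table at the right. Origin at the centre of its underside.
Mind the look-alikes: they are no part of the job. Leave any red or yellow look-alike of the spacer alone.

How it is judged:
By the outcome, as a careful person would: the job done as asked, in the order asked, and still so for the second after the job is handed in, with the robot touching nothing.
It also fails if it takes over 45 s, if anything falls off the work surface, if the arm or the gripper's body presses on something with over 40 N, if the wrist force passes 120 N, or if a joint passes its speed limit or range.

ROBOT

A 7-joint arm with a two-finger parallel gripper is mounted at the origin on a cart in front of the work surface, level with it; the furniture and walls round the work are solid. World frame = base frame: x ahead of the robot, y to its left, z up, the work surface at z = 0. Lengths are in m, angles in degrees, forces in N, time in s.
With the tool pointing down it reaches from about 0.35 to 0.9 m from the base axis. Payload 8.1 kg.
Tool frame: the origin (TCP) lies midway between the tips of the shut fingers; the grasp point (between the pads) lies 19 mm behind it; z points along the fingers, y is the line along which they close (so a half turn about z gives the same grasp; the last joint's range is limited). The gripper opens to 92 mm and grips with 3 to 60 N. Pads are 19 mm wide; open, the fingers measure 130 mm over their backs; the gripper's body (75 mm by 190 mm) begins 47 mm behind the grasp point.
Start: joints at [-72.17, 24.895, 1.432, 90.138, -0.665, 64.973, -4.303], TCP at [0.251, 0.572, 0.227] pointing down, gripper open.
Joint ranges: [-149.89, 149.89], [-25.12, 119.58], [-72.63, 75.52], [4.76, 147.25], [-75.54, 255.54], [6.69, 114.76], [-157.13, 157.13]. Speed limits (degrees/s): [127.2, 127.2, 172.46, 172.46, 180, 180, 180].

INTERFACE

Orientations are given as a 3x3 rotation matrix whose columns are the frame's x, y, z axes.
In Python, from workcell import bot, eyes gives the robot as it stands.
- The arm moves only by the tool servo_tool, never from a script. Its argument "rows" is text: rows parted by semicolons, each of 5 numbers parted by spaces: the shift along the world's x, y, z in m, then the turn about the world's z in rad, then the closure, from 0 (fully open) to 1 (shut). A call has exactly 8 rows; each row shifts and turns the commanded pose from where the row before left it; what a row does not reach is not made up. A row lasts 1/8 s, in which the tool goes at most 62.5 mm and 10.7 degrees, less where a joint would pass 70% of its speed; a pose out of reach is approached as far as the arm can. A call with a gripper value outside its range is refused whole. The fingers move at their own pace and stop on an object; the grip force is fixed at half the most. Time passes only in rows, so rows that do not move let the fingers close, or fill a call up. It gives the time, the measured TCP pose, the force, the opening and the grip force at its end, in the units of the state.
- bot.state(): the state, without advancing time (a new reading comes with each control period).
- eyes.grab_frame(name): name is "side" or "top"; returns a dict with "img" (400x640x3 uint8, blue, green, red), "depth" (400x640 float32, m along the optical axis (not along the pixel's ray), 0 where there is no reading), "K" (3x3 intrinsics, pixels), "rvec" (rotation vector, rad) and "tvec" (3), from world to camera coordinates, as OpenCV has them. Camera axes: x right, y down, z forward; pixel columns grow to the right and rows downward; lengths in m; the calibration is good to about 2 mm. A picture is of the moment at which its call begins.
- bot.hand_in(): hands the job in; it is judged then, once.
The state is a dict: "time_s": time; "joint_positions": joint angles; "joint_velocities": joint speeds; "joint_efforts": joint torques, N m; "tool_pos": TCP position; "tool_rot": TCP orientation; "wrist_force": force on the tool from outside, world axes, zero at the start; "torque": the same for the moment, N m; "opening": finger opening in m; "gripper_force": force on a finger pad.
Only numpy, scipy, OpenCV 4.12 (cv2) and the standard library are available. Lean on these libraries where they do the work, as an engineer would, in place of code of your own. Each camera call takes 0.05 s, during which the arm holds its last target. There are 200 camera calls.

## Working session

There is one attempt and no reset: what is moved stays moved. The work goes in short steps, Python scripts to look and compute and a tool call to move; the robot and the scene stay as the last step left them, time stands still between calls to the robot, and variables do not carry over. Pictures are saved under pics/ and viewed, at most 10 in all, crops included, and the job is handed in when it is done.

Besides the shell and the picture viewer there is one more tool, called after ">>>" as a command line: name --argument value ..., lists and objects as JSON in quotes. servo_tool: Moves the arm, as the interface text tells. Its arguments: {"type":"object","properties":{"rows":{"type":"string"}},"required":["rows"]}

```bash
mkdir -p pics; cat > h.py <<'E'
import numpy as np,cv2
from workcell import bot,eyes
def grab(n):
    f=eyes.grab_frame(n); f['R']=cv2.Rodrigues(np.array(f['rvec'],float))[0]; f['t']=np.array(f['tvec'],float).ravel(); return f
def ray(f,u,v,z):  # intersect pixel ray with plane z
    d=f['R'].T@np.linalg.inv(f['K'])@[u,v,1]; c=-f['R'].T@f['t']; return c+d*(z-c[2])/d[2]
def dep(f,u,v):
    Z=f['depth'][int(v),int(u)]; return f['R'].T@(np.linalg.inv(f['K'])@[u,v,1]*Z-f['t'])
def pix(f,p):
    return cv2.projectPoints(np.array(p,float).reshape(-1,3),f['R'],f['t'],np.array(f['K']),None)[0].reshape(-1,2)
E
python3 - <<'E'
from h import *
for n in ('top','side'):
    f=grab(n); cv2.imwrite(f'pics/{n}0.png',f['img']); print(n,-f['R'].T@f['t'])
E
```

```text
top [ 0.4956948  -0.04618091  0.89509022]
side [ 0.10299915 -0.78445085  0.76551633]
```

View pics/top0.png

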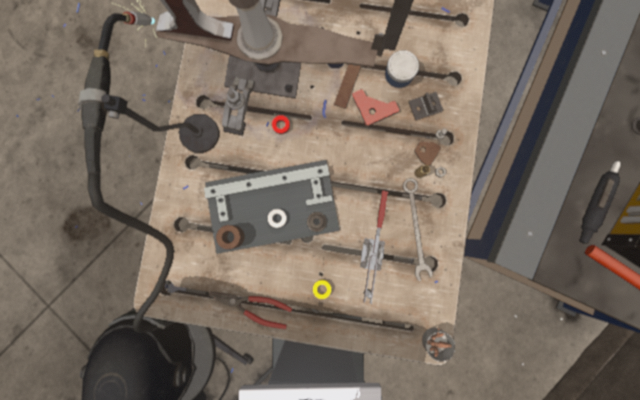

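View pics/side0.png

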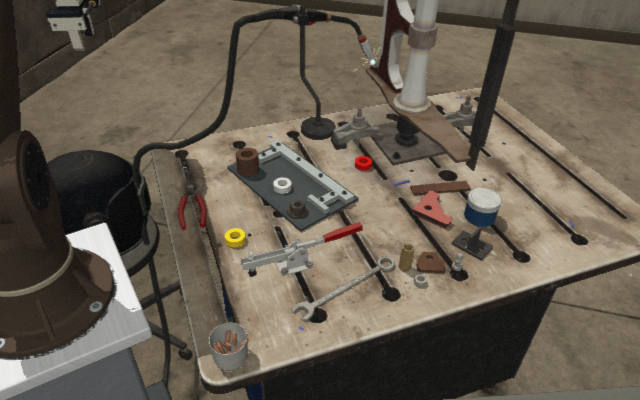

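Candidates: bright ring top (277,218) / side (282,185), which is the spacer. The red ring at top (281,125), yellow ring at (321,289), dark flange nut at (317,221) and brown bush at (229,237) are not. The hooked stop looks to be at the right end, top (318,185). I'll check this in a close crop.

```bash
python3 - <<'E'
from h import *
f=grab('top'); g=grab('side')
cv2.imwrite('pics/topc.png',cv2.resize(f['img'][150:260,195:350],None,fx=5,fy=5,interpolation=cv2.INTER_CUBIC))
cv2.imwrite('pics/sidec.png',cv2.resize(g['img'][130:235,215:370],None,fx=5,fy=5,interpolation=cv2.INTER_CUBIC))
E
```

```text
(no output)
```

View pics/topc.png

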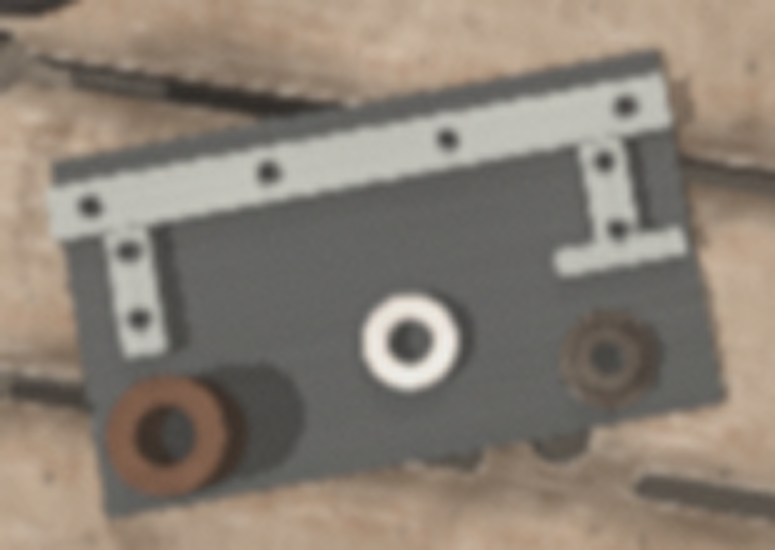

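View pics/sidec.png

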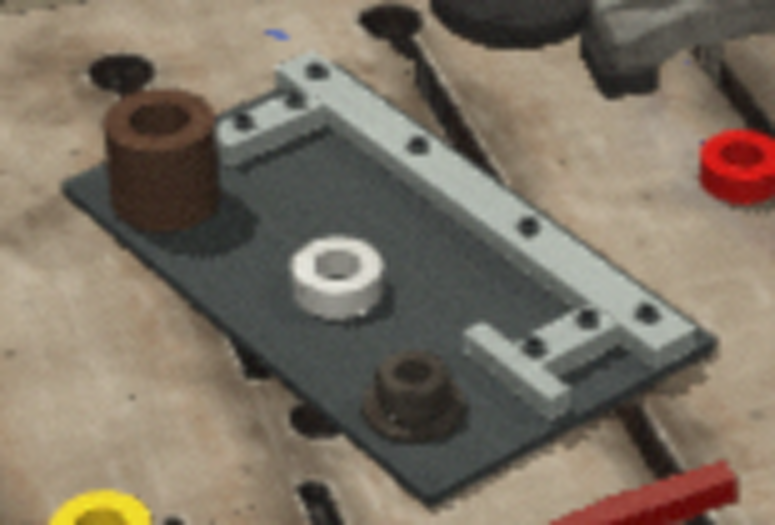

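The ring is the bright one at top crop (410,341), which is px (277,218). The T-shaped hooked stop is at the right (-y) end, with the lip at crop (555-688, 228-276). The nut is in front of the pocket at (607,357), and the bush is at the left front. Next I'll fit the poses.

```bash
cat > m.py <<'E'
from h import *
from scipy.optimize import least_squares
f=grab('top'); g=grab('side')
T=lambda x,y:((x+.5)/5-.5+195,(y+.5)/5-.5+150)
S=lambda x,y:((x+.5)/5-.5+215,(y+.5)/5-.5+130)
# jig-frame points (mm) with top crop px
tp=[((45,145,22),(62,240)),((45,-145,22),(673,128)),((70,145,22),(48,190)),((70,-145,22),(661,72)),
((85,-145,8),(656,49)),((-85,-145,8),(725,398)),((-85,145,8),(108,516)),((85,145,8),(53,163)),
((-2,-81,22),(555,249)),((-14,-81,22),(560,277)),((-2,-141,22),(684,226)),((-14,-141,22),(688,252))]
sp=[((-14,-81,22),(463,330)),((-2,-81,22),(487,321)),((-14,-141,22),(556,398)),((45,-145,22),(655,345)),((-85,145,8),(65,187)),((-85,-145,8),(432,497)),((85,-145,8),(716,340))]
J=np.array([a for a,_ in tp])/1e3; JS=np.array([a for a,_ in sp])/1e3
pt=np.array([T(*b) for _,b in tp]); ps=np.array([S(*b) for _,b in sp])
def W(q,P): c,s=np.cos(q[2]),np.sin(q[2]); return P@np.array([[c,s,0],[-s,c,0],[0,0,1]])+[q[0],q[1],q[3]]
def fit(which):
    fun=lambda q:np.concatenate(([(pix(f,W(q,J))-pt).ravel()] if 't' in which else [])+([(pix(g,W(q,JS))-ps).ravel()] if 's' in which else []))
    r=least_squares(fun,[.5,0,0.1,0]); return r
for w in ('t','s','ts'):
    r=fit(w); print(w,r.x.round(4),'res',np.abs(r.fun).max().round(2))
q=r.x
print(r.fun.reshape(-1,2).round(1).tolist())
def inj(p): d=np.array(p)[:2]-q[:2]; c,s=np.cos(q[2]),np.sin(q[2]); return np.array([c*d[0]+s*d[1],-s*d[0]+c*d[1]])*1e3
for n,zt,a,b in (('spacer',.024,(410,341),(337,266)),('nut',.030,(607,356),(411,371)),('bush',.056,(167,435),(160,118))):
    for nm,F,p in (('top',f,T(*a)),('side',g,S(*b))):
        w=ray(F,*p,zt); print(n,nm,w.round(4),inj(w).round(1))
    # triangulate
    A=[];B=[]
    for F,p in ((f,T(*a)),(g,S(*b))):
        d=F['R'].T@np.linalg.inv(F['K'])@[*p,1]; d/=np.linalg.norm(d); M=np.eye(3)-np.outer(d,d); A.append(M);B.append(M@(-F['R'].T@F['t']))
    print(' tri',np.linalg.solve(sum(A),sum(B)).round(4))
for nm,F,p in (('t',f,T(430,200)),('t',f,T(300,300)),('s',g,S(400,200))): print(nm,'plate z',dep(F,*p).round(4))
for l,p in (('home',(24,-80)),('touch',(24,0))): print(l,W(q,np.array([[p[0]/1e3,p[1]/1e3,.008]])).round(4))
print(bot.state()['tool_rot'],bot.state()['opening'])
E
python3 m.py
```

```text
t [ 0.5612  0.0795  0.163  -0.0101] res 0.75
s [ 0.5694  0.0893  0.1705 -0.0123] res 0.77
ts [ 0.5613  0.0783  0.1658 -0.0016] res 1.68
[[-1.4, 0.0], [0.3, -1.3], [-0.3, -0.6], [0.6, -0.6], [0.4, -1.1], [0.5, 0.5], [0.2, 0.6], [-0.5, -0.7], [0.3, -0.3], [0.3, -0.7], [0.2, -0.6], [0.4, -0.7], [-0.3, 0.5], [-1.0, 0.2], [-1.4, 0.5], [-0.1, 1.2], [-1.7, -0.6], [-0.8, 0.4], [0.1, -0.2]]
spacer top [0.5314 0.0654 0.024 ] [-31.6  -7.9]
spacer side [0.5325 0.0625 0.024 ] [-30.9 -10.9]
 tri [0.5325 0.065  0.0223]
nut top [ 0.5223 -0.0241  0.03  ] [-55.3 -94.6]
nut side [ 0.5224 -0.0259  0.03  ] [-55.5 -96.4]
 tri [ 0.5228 -0.0243  0.0286]
bush top [0.4916 0.168  0.056 ] [-53.9  99.9]
bush side [0.4941 0.1677 0.056 ] [-51.5  99.2]
 tri [0.4927 0.1672 0.0569]
t plate z [0.5975 0.0574 0.0074]
t plate z [0.5523 0.1183 0.008 ]
s plate z [0.5939 0.1137 0.0066]
home [[0.5981 0.0034 0.0064]]
touch [[0.5849 0.0823 0.0064]]
[[-9.15572977e-01  4.02151849e-01 -1.22700856e-04]
 [ 4.02151863e-01  9.15572877e-01 -4.31453090e-04]
 [-6.11680817e-05 -4.44371167e-04 -9.99999899e-01]] 0.09194887405583828
```

Poses agree between views: the spacer is at about (0.532, 0.0645), top z about 0.023. Jig yaw is 0.165, and the spacer is 55 mm short of the rail, all within the stated ranges. I'll approach with shut fingers.

>>> servo_tool --rows "0.024 -0.051 0 0.072 1;0.024 -0.051 0 0.072 1;0.024 -0.051 0 0.072 1;0.024 -0.051 0 0.072 1;0.024 -0.051 0 0.072 1;0.024 -0.051 0 0.072 1;0.024 -0.051 0 0.072 1;0.024 -0.051 0 0.072 1"

```text
time_s: 1.3
tool_pos: [0.4439, 0.1626, 0.227]
tool_rot: [[-0.986, -0.164, 0.001], [-0.164, 0.986, 0.0], [-0.001, 0.0, -1.0]]
wrist_force: [0.2, 1.1, -0.5]
opening: 0.0165
gripper_force: 0.0
```

>>> servo_tool --rows "0.015 -0.035 0 0 1;0.015 -0.035 0 0 1;0.014 -0.036 0 0 1;0 0 -0.05 0 1;0 0 -0.05 0 1;0 0 -0.05 0 1;0 0 -0.02 0 1;0 0 0 0 1"

```text
time_s: 2.3
tool_pos: [0.4862, 0.058, 0.0555]
tool_rot: [[-0.987, -0.161, -0.003], [-0.161, 0.987, -0.001], [0.003, -0.0, -1.0]]
wrist_force: [0.4, 0.4, 0.3]
opening: 0.0004
gripper_force: 0.0
```

```bash
python3 - <<'E'
from h import *
f=grab('top'); g=grab('side')
a=cv2.resize(f['img'][150:260,195:350],None,fx=3.5,fy=3.5,interpolation=cv2.INTER_CUBIC)
b=cv2.resize(g['img'][110:235,215:370],None,fx=3.5,fy=3.5,interpolation=cv2.INTER_CUBIC)[:580]
h=max(len(a),len(b)); 
cv2.imwrite('pics/c2.png',cv2.resize(np.vstack([a,b]),None,fx=.7,fy=.7))
print(bot.state()['tool_pos'])
E
```

```text
[0.48786307 0.05831753 0.05742092]
```

View pics/c2.png

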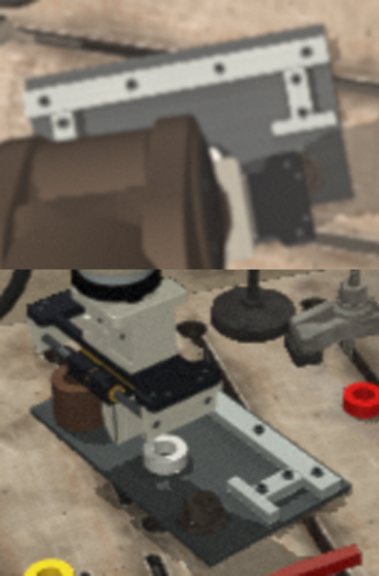

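The side view shows the shut fingertips behind the bright ring (about px (165,455) in the crop), clear of bush and nut. I'll go down and push along jig +x.

>>> servo_tool --rows "0 0 -0.015 0 1;0 0 -0.015 0 1;0 0 -0.014 0 1;0 0 0 0 1;0.008 0.0013 0 0 1;0.008 0.0013 0 0 1;0.006 0.001 0 0 1;0.006 0.001 0 0 1"

```text
time_s: 3.4
tool_pos: [0.5159, 0.063, 0.0129]
tool_rot: [[-0.987, -0.161, 0.0], [-0.161, 0.987, 0.0], [-0.0, 0.0, -1.0]]
wrist_force: [-0.4, -0.9, -0.0]
opening: 0.0003
gripper_force: 0.3
```

>>> servo_tool --rows "0.006 0.001 0 0 1;0.006 0.001 0 0 1;0.005 0.0008 0 0 1;0.005 0.0008 0 0 1;0.004 0.0007 0 0 1;0.003 0.0005 0 0 1;0 0 0 0 1;0 0 0 0 1"

```text
time_s: 4.4
tool_pos: [0.5443, 0.0676, 0.0127]
tool_rot: [[-0.987, -0.161, 0.0], [-0.161, 0.987, 0.0], [-0.0, 0.0, -1.0]]
wrist_force: [0.1, -0.6, -0.3]
opening: 0.0003
gripper_force: 0.0
```

>>> servo_tool --rows "0.003 0.0005 0 0 1;0.003 0.0005 0 0 1;0.002 0.0003 0 0 1;0.001 0.0002 0 0 1;0.001 0.0002 0 0 1;0.001 0.0002 0 0 1;0 0 0 0 1;0 0 0 0 1"

```text
time_s: 5.4
tool_pos: [0.5541, 0.0693, 0.0125]
tool_rot: [[-0.987, -0.161, -0.002], [-0.161, 0.987, -0.0], [0.002, 0.0, -1.0]]
wrist_force: [-5.1, -1.3, 3.1]
opening: 0.0003
gripper_force: 2.6
```

```bash
python3 - <<'E'
from h import *
g=grab('side'); f=grab('top')
b=cv2.resize(g['img'][130:235,235:370],None,fx=5,fy=5,interpolation=cv2.INTER_CUBIC)
cv2.imwrite('pics/c3.png',b)
print(bot.state()['tool_pos'],bot.state()['wrist_force'])
E
```

```text
[0.55411152 0.06933995 0.01253428] [-4.71834033 -0.29391563  3.34862574]
```

View pics/c3.png

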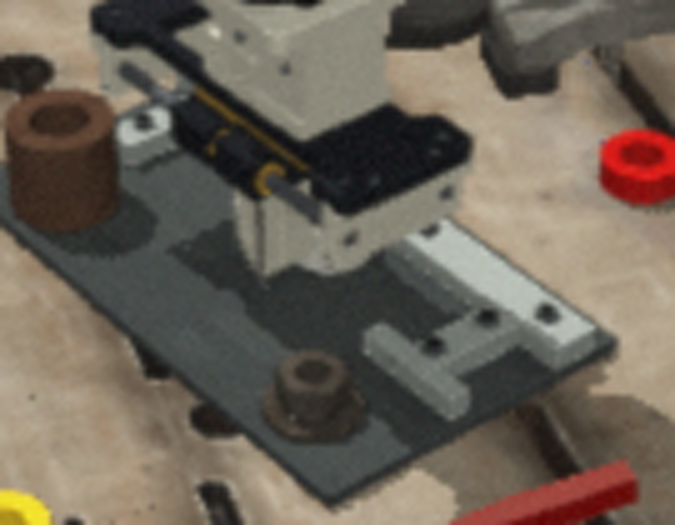

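>>> servo_tool --rows "-0.006 -0.001 0 0 1;-0.006 -0.001 0 0 1;-0.003 0.017 0 0.08 1;-0.003 0.016 0 0.09 1;-0.002 0.016 0 0.09 1;0.014 0.002 0 0 1;0.014 0.003 0 0 1;0 0 0 0 1"

```text
time_s: 6.5
tool_pos: [0.5653, 0.1213, 0.0128]
tool_rot: [[-0.913, -0.408, 0.002], [-0.408, 0.913, -0.0], [-0.002, -0.001, -1.0]]
wrist_force: [-0.5, -1.3, -0.3]
opening: 0.0005
gripper_force: 0.0
```

```bash
python3 - <<'E'
from h import *
g=grab('side'); f=grab('top')
b=cv2.resize(g['img'][130:235,235:370],None,fx=5,fy=5,interpolation=cv2.INTER_CUBIC)
cv2.imwrite('pics/c4.png',b)
print(bot.state()['tool_pos'],bot.state()['wrist_force'])
E
```

```text
[0.56343693 0.12089313 0.01250247] [ 0.08583347 -0.21135704  0.13491313]
```

View pics/c4.png

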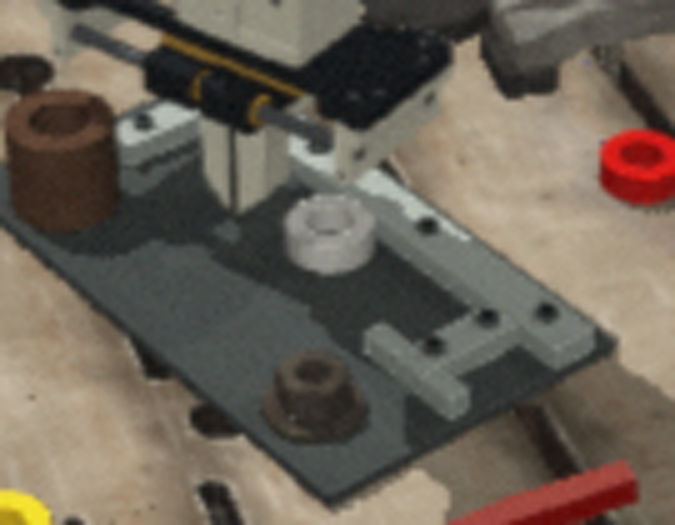

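The ring is now against the rail at about crop (331,217), with the fingertip behind it at (235,200).

```bash
python3 - <<'E'
from h import *
g=grab('side')
w=ray(g,(331.5)/5-.5+235,(218)/5-.5+130,.024); q=(.5613,.0785,.1645); d=w[:2]-q[:2]; c,s=np.cos(q[2]),np.sin(q[2])
print(w, (c*d[0]+s*d[1])*1e3,(-s*d[0]+c*d[1])*1e3)
E
```

```text
[0.58870629 0.07371607 0.024     ] 26.252899801034417 -9.20737311800923
```

>>> servo_tool --rows "0.001 -0.006 0 0 1;0.001 -0.006 0 0 1;0.001 -0.006 0 0 1;0.001 -0.005 0 0 1;0.0008 -0.005 0 0 1;0.0008 -0.005 0 0 1;0.0008 -0.005 0 0 1;0.0008 -0.005 0 0 1"

```text
time_s: 7.65
tool_pos: [0.5706, 0.0783, 0.0127]
tool_rot: [[-0.912, -0.41, -0.0], [-0.41, 0.912, 0.0], [0.0, 0.0, -1.0]]
wrist_force: [-1.3, 1.4, 1.3]
opening: 0.0004
gripper_force: 1.0
```

>>> servo_tool --rows "0.0008 -0.005 0 0 1;0.0008 -0.005 0 0 1;0.0008 -0.005 0 0 1;0.0008 -0.005 0 0 1;0.0007 -0.004 0 0 1;0.0007 -0.004 0 0 1;0 0 0 0 1;0 0 0 0 1"

```text
time_s: 8.65
tool_pos: [0.5753, 0.0503, 0.0127]
tool_rot: [[-0.912, -0.409, 0.0], [-0.409, 0.912, -0.0], [-0.0, -0.0, -1.0]]
wrist_force: [0.7, 0.3, -0.2]
opening: 0.0002
gripper_force: 0.1
```

```bash
python3 - <<'E'
from h import *
g=grab('side'); f=grab('top')
b=cv2.resize(g['img'][130:235,235:370],None,fx=5,fy=5,interpolation=cv2.INTER_CUBIC)
cv2.imwrite('pics/c5.png',b)
print(bot.state()['tool_pos'],bot.state()['wrist_force'])
E
```

```text
[0.57530158 0.0505187  0.0127407 ] [ 0.35246032 -0.80555999  0.12903019]
```

View pics/c5.png

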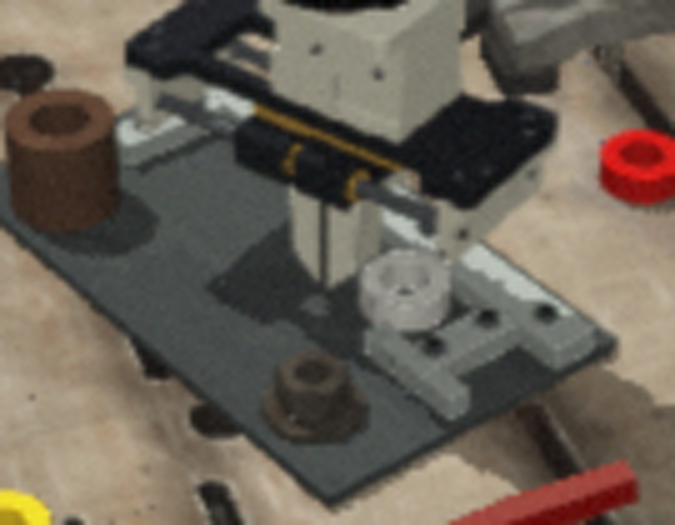

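The ring at crop (405,280) is entering the pocket along the rail, with about 11 mm to go.

>>> servo_tool --rows "0.0004 -0.002 0 0 1;0.0004 -0.002 0 0 1;0.0003 -0.002 0 0 1;0.0003 -0.002 0 0 1;0.0002 -0.001 0 0 1;0.0002 -0.001 0 0 1;0 0 0 0 1;0 0 0 0 1"

```text
time_s: 9.75
tool_pos: [0.577, 0.0405, 0.0128]
tool_rot: [[-0.912, -0.41, 0.0], [-0.41, 0.912, -0.0], [-0.0, -0.0, -1.0]]
wrist_force: [0.6, -0.2, 0.5]
opening: 0.0003
gripper_force: 0.2
```

>>> servo_tool --rows "0.0002 -0.001 0 0 1;0.0002 -0.001 0 0 1;0.0002 -0.001 0 0 1;0.0002 -0.001 0 0 1;0 0 0 0 1;0 0 0 0 1;0 0 0 0 1;0 0 0 0 1"

```text
time_s: 10.75
tool_pos: [0.5778, 0.0365, 0.0128]
tool_rot: [[-0.912, -0.41, 0.0], [-0.41, 0.912, -0.0], [-0.0, -0.0, -1.0]]
wrist_force: [-0.9, 0.0, 1.1]
opening: 0.0006
gripper_force: 0.2
```

>>> servo_tool --rows "0.0002 -0.001 0 0 1;0.0001 -0.001 0 0 1;0.0002 -0.001 0 0 1;0 0 0 0 1;0 0 0 0 1;0 0 0 0 1;0 0 0 0 1;0 0 0 0 1"

```text
time_s: 11.75
tool_pos: [0.5781, 0.0343, 0.0128]
tool_rot: [[-0.912, -0.41, -0.0], [-0.41, 0.912, 0.001], [-0.0, 0.001, -1.0]]
wrist_force: [-2.8, 3.9, 1.9]
opening: 0.0002
gripper_force: 2.6
```

```bash
python3 - <<'E'
from h import *
g=grab('side'); f=grab('top')
b=cv2.resize(g['img'][160:225,290:370],None,fx=8,fy=8,interpolation=cv2.INTER_CUBIC)
cv2.imwrite('pics/c6.png',b)
print(bot.state()['tool_pos'],bot.state()['wrist_force'])
E
```

```text
[0.57810643 0.03436607 0.01281064] [-1.56072856  5.19274266  2.74793891]
```

View pics/c6.png

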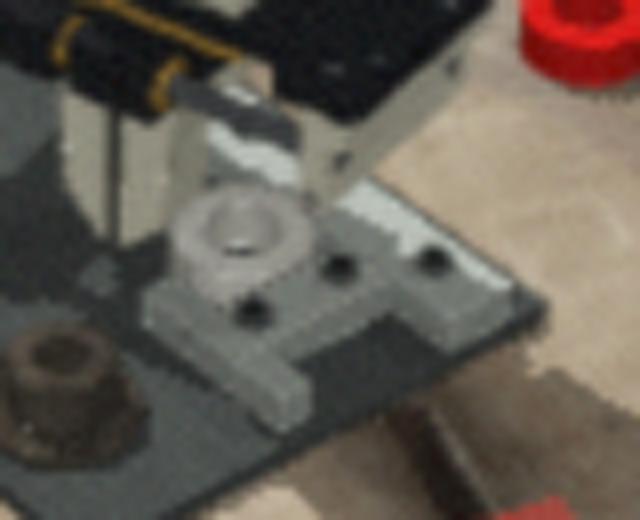

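>>> servo_tool --rows "0.0003 -0.001 0 0 1;0.0003 -0.001 0 0 1;0 0 0 0 1;0 0 0 0 1;0 0 0 0 1;0 0 0 0 1;0 0 0 0 1;0 0 0 0 1"

```text
time_s: 12.85
tool_pos: [0.5782, 0.034, 0.0127]
tool_rot: [[-0.911, -0.412, -0.001], [-0.412, 0.911, 0.002], [-0.0, 0.002, -1.0]]
wrist_force: [-3.1, 9.5, 3.1]
opening: 0.0004
gripper_force: 4.4
```

The force rose to 10 N with no travel, so the ring is home. I'll retreat straight back, lift and move away to check.

>>> servo_tool --rows "-0.002 0.004 0 0 1;-0.004 0.009 0 0 1;-0.007 0.016 0 0 1;0 0 0.05 0 1;0 0 0.06 0 1;0 0 0.06 0 1;-0.03 0.05 0 0 1;-0.03 0.05 0 0 1"

```text
time_s: 13.85
tool_pos: [0.5051, 0.1622, 0.1836]
tool_rot: [[-0.913, -0.409, 0.002], [-0.409, 0.913, 0.001], [-0.002, 0.0, -1.0]]
wrist_force: [0.1, 1.9, -0.0]
opening: 0.0
gripper_force: 0.0
```

>>> servo_tool --rows "-0.03 0.05 0 0 1;-0.03 0.05 0 0 1;-0.03 0.05 0 0 1;-0.03 0.05 0 0 1;-0.03 0.05 0 0 1;0 0 0 0 1;0 0 0 0 1;0 0 0 0 1"

```text
time_s: 14.85
tool_pos: [0.3565, 0.4093, 0.1827]
tool_rot: [[-0.913, -0.408, 0.0], [-0.408, 0.913, -0.001], [0.0, -0.001, -1.0]]
wrist_force: [-0.3, 0.3, -0.1]
opening: 0.0001
gripper_force: 0.0
```

```bash
python3 - <<'E'
from h import *
g=grab('side'); f=grab('top')
a=cv2.resize(f['img'][150:260,270:350],None,fx=5,fy=5,interpolation=cv2.INTER_CUBIC)
b=cv2.resize(g['img'][130:235,290:365],None,fx=5,fy=5,interpolation=cv2.INTER_CUBIC)
b=cv2.copyMakeBorder(b,0,len(a)-len(b),0,0,cv2.BORDER_CONSTANT)
cv2.imwrite('pics/c7.png',np.hstack([a,b]))
print(bot.state()['tool_pos'],bot.state()['wrist_force'])
E
```

```text
[0.35660393 0.40949723 0.18277228] [-0.25852489  0.13864404 -0.32540611]
```

View pics/c7.png

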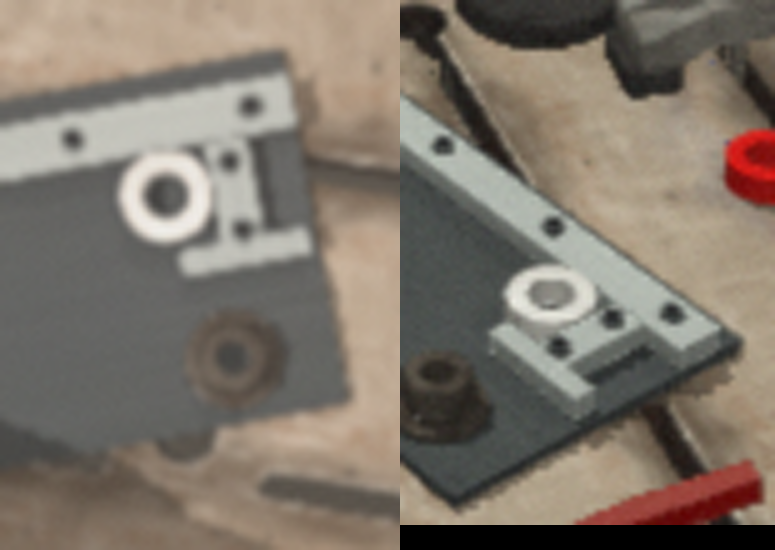

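The ring at top crop (167,197) touches both rail and stem, the lip clears it, and the nut is unmoved. I'll hand in.

```bash
python3 -c "
from workcell import bot
print(bot.hand_in())"
```

```text
the job is handed in; nothing more can be done
None
```

The spacer ring is seated in the corner against both the rail and the hooked stop, the nut and bush were left where they stood, and the job is handed in after about 15 s of robot time.

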